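Lock the quick-change nest into the welding fixture

TASK

Take the yellow nest insert out of the blue tray and lock it into the bayonet socket of the welding fixture: lower its two lugs through the slots, gently press it in against the spring, turn it clockwise (seen from above) until you feel the stop, then let go so that the spring lifts it into its notch. The insert is brittle, so feel your way and never force it, and leave the other things on the bench where they are.

Things in the scene. Friction and masses are not known exactly. Their poses are not given: they have to be found in the camera images.
- insert: Yellow plastic nest insert, 0.1 to 0.16 kg, standing upright in the blue tray. Origin: centre of its underside; z up. Round body of radius 19 mm, 28 mm tall, lower edge bevelled, lugs at +x and -x, grip rib on top. A half turn about z changes nothing. Brittle: pushing it against the socket with more than 35 N (downwards or against the stop) cracks it.
- insert_rib (a point): On the insert's axis, 48 mm above its underside: middle of the grip rib. The rib is 36 mm long (along x, in line with the lugs), 16 mm thick (along y, pinch it across this), and reaches from 28 to 62 mm above the underside.
- insert_lugs (a point): On the insert's axis, 10 mm above its underside, level with the top of its two lugs. These stand out at +x and -x to radius 27 mm, 8 mm wide (y), from 4 to 10 mm above the underside.
- socket: Fixed welding fixture: dark steel plate 170 x 170 x 12 mm, in its middle an upright round aluminium bayonet socket of radius 42 mm, 42 mm high from the plate's underside; place and yaw vary. Four bolt heads near the plate's corners reach 18 mm. Origin: centre of the plate's underside; z up. The slots lie at its +x and -x.
- socket_mouth (a point): Centre of the bore in the socket's top face, 42 mm above the fixture's origin. Bore radius 21 mm, with two slots at the fixture's +x and -x (red marks outside them), 13 mm wide, out to radius 29 mm.
- socket_spring (a point): Centre of the sprung ejector disc's top at rest (the point is fixed), 35 mm above the fixture's origin: the insert's underside meets it there. Preload 2 N, 0.45 N per mm; it stops hard at 20.5 mm (8.5 N of spring). The lugs are below the ledge when the insert's underside is below 24 mm. Let go at the slots, the insert springs back up to about 35 mm.
- socket_notch (a point): 28 mm above the fixture's origin: height of the insert's underside when locked. Below the ledge it turns only clockwise from above; a hard hidden stop, set anew each time, is met 0.85 to 1.33 rad from the slots: feel for it (35 N is reached 0.03 rad past touching). The notch is just before it (play 0.2 rad): let go there and the spring lifts the insert 4 mm; let go earlier, it stays down.
- tray: Blue plastic tray, fixed, 150 x 150 mm, 18 mm high, walls and floor 4 mm thick; the insert stands on its floor. Origin: centre of its underside.
- horn: Bystander: loose aluminium welding horn standing upright, 48 mm across, 120 mm tall; origin at the centre of its foot. Leave it alone.
- cap: Bystander: small loose orange plastic cap, 26 mm across, 34 mm tall; origin at the centre of its foot. Leave it alone.
- driver: Bystander: loose screwdriver lying roughly along x between the tray and the fixture, about 30 mm high at most. Leave it alone.
Not all that is in view belongs to the job. Of the things that look like the insert, the middle-sized one is meant.

How it is judged:
By the outcome, as a careful person would: the job done as asked, in the order asked, and still so for the second after the job is handed in, with the robot touching nothing.
It also fails if it takes over 72 s, if anything falls off the work surface, if the arm or the gripper's body presses on something with over 40 N, if the wrist force passes 120 N, or if a joint passes its speed limit or range.

ROBOT

A 6-joint arm with a two-finger parallel gripper is mounted at the origin on the work surface. World frame = base frame: x ahead of the robot, y to its left, z up, the work surface at z = 0. Lengths are in mm, angles in degrees, forces in N, time in s.
With the tool pointing down it reaches from about 325 to 775 mm from the base axis. Payload 5.5 kg.
Tool frame: the origin (TCP) lies between the finger pads; the fingertips stand 14 mm ahead of it and the grasp point (between the pads) lies 5 mm behind it; z points along the fingers, y is the line along which they close (so a half turn about z gives the same grasp; the last joint's range is limited). The gripper opens to 85 mm and grips with 20 to 120 N. Pads are 22 mm wide; open, the fingers measure 114 mm over their backs; the gripper's body (76 mm by 85 mm) begins 54 mm behind the grasp point. The pads swing forward as they close: fully open they stand 13 mm farther back than shut.
Start: joints at [-75.842, 5.22, 70.514, -0, 104.267, -3.249], TCP at [179.489, -572.539, 245.275] pointing down, gripper open.
Joint ranges: [-164.24, 164.24], [-49.07, 125.15], [9.68, 141.18], [-86.29, 266.29], [3.28, 154.24], [-151.56, 151.56]. Speed limits (degrees/s): [147.25, 147.25, 172.46, 180, 180, 180].

INTERFACE

Orientations are given as a 3x3 rotation matrix whose columns are the frame's x, y, z axes.
In Python, from workcell import ctrl gives the robot as it stands. The module is installed in compiled form; this text tells all that it offers.
- The arm moves only by the tool move_arm, never from a script. Its argument "deltas" is a list of rows, each an object of numbers: "x", "y", "z": the shift along the world's x, y, z in m; "rx", "ry", "rz": the turn, a rotation vector about the world's x, y, z in degrees; "gripper": the finger opening in m, from 0 to 0.0854. A call has exactly 5 rows; each row shifts and turns the commanded pose from where the row before left it; what a row does not reach is not made up. A row lasts 1/10 s, in which the tool goes at most 50 mm and 8.59 degrees, less where a joint would pass 70% of its speed; a pose out of reach is approached as far as the arm can. A call is refused whole if a number of a shift passes 0.05 or a number of a turn 8.59, either way. A call with a gripper value outside its range is refused whole. The fingers move at their own pace and stop on an object; "grip_force" is the grip in N (left out, the last holds). Time passes only in rows, so rows that do not move let the fingers close, or fill a call up. It gives the time, the measured TCP pose, the force, the opening and the grip force at its end, in the units of the state.
- ctrl.get_state(): the state, without advancing time (a new reading comes with each control period).
- ctrl.capture(name): name is "scene" or "top" or "wrist"; returns the picture (384x512x3 uint8, blue, green, red); there is no depth.
- ctrl.camera_params(name): a dict with "fx", "fy", "cx", "cy" (pixels), "D" ([k1, k2, p1, p2, k3] as OpenCV has them; the pictures are not rectified), "R" (3x3) and "t" (3): a world point X has camera coordinates R X + t; the wrist camera has in their place "T_tool_cam" (4x4, takes a point from camera to tool coordinates, whose origin is the TCP and whose axes are the flange's). Camera axes: x right, y down, z forward; pixel columns grow to the right and rows downward; lengths in mm; the calibration is good to about 2 mm. A picture is of the moment at which its call begins: read the wrist's pose just before it. camera_params takes no time and is no camera call.
- ctrl.close_job(): hands the job in; it is judged then, once.
Trained networks look in the newest picture that a camera, given by its name, has taken for a name from the list of things; names that differ only in an ending like _2 or _b are one class to them, and where a whole thing is asked for, a point or a joint stands for the part that bears it (a point fixed in the world has none). Each returns a list of dicts, best first, with "score" (0 to 1); they miss things now and then, are a little off and sometimes report something else, mostly with a low value. They report only what shows in the picture. A call takes as long as a camera call. They do not tell look-alikes from the thing itself.
- ctrl.find_in(camera, name): "point" ([x, y, z] in mm, in world coordinates, good to about 4 mm: the middle of the surface that is visible of it).
- ctrl.silhouettes(camera, name): "region" (384x512 bool, what is visible of it).
The state is a dict: "time": time; "qpos": joint angles; "qd": joint speeds; "joint_efforts": joint torques, N m; "ee_pos": TCP position; "eef_rot": TCP orientation; "ft_force": force on the tool from outside, world axes, zero at the start; "torque": the same for the moment, N m; "width": finger opening in mm; "grip_force": force on a finger pad.
Only numpy, scipy, OpenCV 4.12 (cv2) and the standard library are available. Lean on these libraries where they do the work, as an engineer would, in place of code of your own. Each camera call takes 0.05 s, during which the arm holds its last target. There are 200 camera calls.

## Working session

There is one attempt and no reset: what is moved stays moved. The work goes in short steps, Python scripts to look and compute and a tool call to move; the robot and the scene stay as the last step left them, time stands still between calls to the robot, and variables do not carry over. Pictures are saved under pics/ and viewed, at most 10 in all, crops included, and the job is handed in when it is done.

Besides the shell and the picture viewer there is one more tool, called after "Emit:" by a JSON object that holds its "name" and its "arguments", one argument or row to a line. move_arm: Moves the arm, as the interface text tells. Its arguments: {"type":"object","properties":{"deltas":{"type":"array"},"grip_force":{"type":"number"}},"required":["deltas"]}

```bash
mkdir -p pics; python3 - <<'E'
from workcell import ctrl
import cv2,numpy as np
s=ctrl.get_state();print(s['time'],s['ee_pos'],s['eef_rot'],s['ft_force'])
a=ctrl.capture('scene');b=ctrl.capture('top')
cv2.imwrite('pics/a.png',a);cv2.imwrite('pics/b.png',b)
cv2.imwrite('pics/ab.png',cv2.resize(np.vstack([a,b]),None,fx=.78,fy=.78))
for c in('scene','top'):
  p=ctrl.camera_params(c);print(c,p)
  for n in('insert','socket','tray','horn','cap','driver'):
    print(n,[(np.round(d['point']).tolist(),round(d['score'],2)) for d in ctrl.find_in(c,n)])
E
```

```text
0.0 [ 179.42692063 -572.25715292  244.11897931] [[ 9.54201867e-01  2.99163144e-01 -4.58110672e-04]
 [ 2.99163457e-01 -9.54199867e-01  1.95952020e-03]
 [ 1.49087082e-04 -2.00682781e-03 -9.99997975e-01]] [-0.2605139  -0.16275717  0.60217565]
scene {'fx': 420.6540294734566, 'fy': 420.6540294734566, 'cx': 254.95774384365737, 'cy': 194.64186920745013, 'D': array([-0.0610237,  0.       ,  0.       ,  0.       ,  0.       ]), 'R': array([[-0.84771283,  0.53040866,  0.0070435 ],
       [ 0.29962397,  0.48973951, -0.81876779],
       [-0.43773101, -0.69196956, -0.57408161]]), 't': array([ 463.80862354, -143.74613326, 1241.15805761])}
insert [([545.0, 360.0, 27.0], 0.86), ([531.0, 248.0, 36.0], 0.68), ([465.0, 383.0, 44.0], 0.63)]
socket [([574.0, -204.0, 14.0], 0.74)]
tray [([534.0, 209.0, 2.0], 0.69)]
horn [([758.0, -3.0, 55.0], 0.63)]
cap [([715.0, 78.0, 26.0], 0.49)]
driver [([481.0, 6.0, 17.0], 0.68)]
top {'fx': 413.47706622024003, 'fy': 413.47706622024003, 'cx': 252.3766762185187, 'cy': 195.99285914906196, 'D': array([-0.13297361,  0.        ,  0.        ,  0.        ,  0.        ]), 'R': array([[ 0.0110739 , -0.99953123,  0.02854284],
       [-0.99936042, -0.01203361, -0.033674  ],
       [ 0.03400169, -0.02815168, -0.99902521]]), 't': array([  34.42528926,  591.15762975, 1025.99200399])}
insert [([458.0, 361.0, 55.0], 0.88), ([522.0, 238.0, 51.0], 0.48), ([541.0, 355.0, 28.0], 0.41)]
socket [([555.0, -233.0, 11.0], 0.88)]
tray [([522.0, 201.0, 2.0], 0.83)]
horn [([740.0, -10.0, 61.0], 0.63)]
cap []
driver [([476.0, -3.0, 21.0], 0.59)]
```

View pics/b.png

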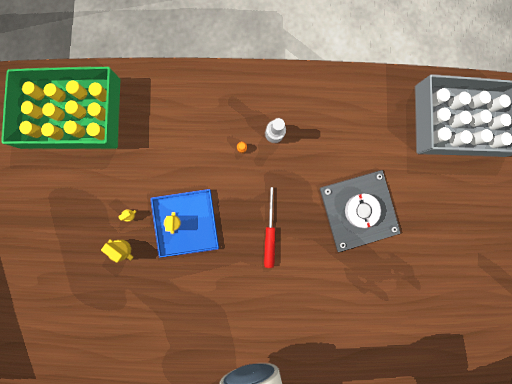

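View pics/a.png

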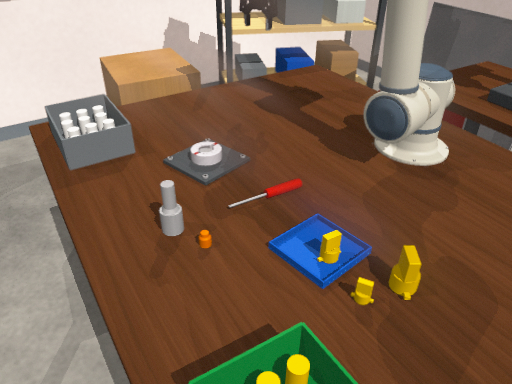

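Top view: the tray holds one yellow insert at (172,223); its look-alikes stand outside the tray at (127,215) and (117,250). The socket is at (364,211), with red marks at about (361,197) and (367,224). I'll move over the socket and look from close by.

Emit:
{"name": "move_arm", "arguments": {
  "deltas": [
    {"x":0.04,"y":0.03},
    {"x":0.04,"y":0.03},
    {"x":0.04,"y":0.03},
    {"x":0.04,"y":0.03},
    {"x":0.04,"y":0.03}
  ]
}}

```text
invalid input
```

Emit:
{"name": "move_arm", "arguments": {
  "deltas": [
    {"x":0.03,"y":0.035},
    {"x":0.03,"y":0.035},
    {"x":0.03,"y":0.035},
    {"x":0.02,"y":0.03},
    {"x":0.0,"y":0.02}
  ]
}}

```text
invalid input
```

```bash
python3 - <<'E'
from workcell import ctrl
import cv2,numpy as np
s=ctrl.get_state();print(s['time'],s['ee_pos'],s['eef_rot'],s['qpos'])
a=ctrl.capture('wrist');cv2.imwrite('pics/w1.png',a)
np.savez('w1.npz',p=s['ee_pos'],R=s['eef_rot'])
print(ctrl.camera_params('wrist'))
for n in('socket','socket_mouth','insert'):
    print(n,[(np.round(d['point']).tolist(),round(d['score'],2)) for d in ctrl.find_in('wrist',n)])
E
```

```text
0.7 [ 179.50558475 -572.53397244  245.30390851] [[ 9.54194328e-01  2.99187539e-01  2.10368006e-05]
 [ 2.99187539e-01 -9.54194328e-01 -2.63542728e-05]
 [ 1.21883258e-05  3.14410462e-05 -9.99999999e-01]] [-7.58411756e+01  5.21812558e+00  7.05126180e+01  8.24784589e-04
  1.04267498e+02 -3.24978365e+00]
{'fx': 336.6413408172566, 'fy': 336.6413408172566, 'cx': 256.2569459446543, 'cy': 185.0387496446821, 'D': array([-0.06950259,  0.        ,  0.        ,  0.        ,  0.        ]), 'T_tool_cam': array([[ 5.00626582e-05, -9.66170345e-01, -2.57904754e-01,
         6.41255572e+01],
       [ 9.99997801e-01,  5.89020683e-04, -2.01249400e-03,
         6.54487274e-01],
       [ 2.09632325e-03, -2.57904086e-01,  9.66168250e-01,
        -1.30802521e+02],
       [ 0.00000000e+00,  0.00000000e+00,  0.00000000e+00,
         1.00000000e+00]])}
socket []
socket_mouth []
insert []
```

View pics/w1.png

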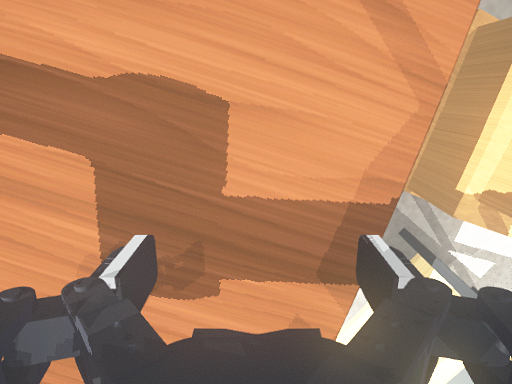

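The picture shows only bare table and the fingers, because the moves were refused. I'll retry with every field filled in.

Emit:
{"name": "move_arm", "arguments": {
  "deltas": [
    {"x":0.04,"y":0.03,"z":0,"rx":0,"ry":0,"rz":0,"gripper":0.085},
    {"x":0.04,"y":0.03,"z":0,"rx":0,"ry":0,"rz":0,"gripper":0.085},
    {"x":0.04,"y":0.03,"z":0,"rx":0,"ry":0,"rz":0,"gripper":0.085},
    {"x":0.04,"y":0.03,"z":0,"rx":0,"ry":0,"rz":0,"gripper":0.085},
    {"x":0.04,"y":0.03,"z":0,"rx":0,"ry":0,"rz":0,"gripper":0.085}
  ]
}}

```text
time: 1.4
ee_pos: [380.8, -421.2, 245.5]
eef_rot: [[0.954, 0.299, 0.0], [0.299, -0.954, -0.0], [0.0, 0.001, -1.0]]
ft_force: [1.5, 0.0, 0.1]
width: 84.9
grip_force: 0.0
```

Emit:
{"name": "move_arm", "arguments": {
  "deltas": [
    {"x":0.035,"y":0.04,"z":0,"rx":0,"ry":0,"rz":0,"gripper":0.085},
    {"x":0.035,"y":0.04,"z":0,"rx":0,"ry":0,"rz":0,"gripper":0.085},
    {"x":0.035,"y":0.04,"z":0,"rx":0,"ry":0,"rz":0,"gripper":0.085},
    {"x":0.035,"y":0.04,"z":0,"rx":0,"ry":0,"rz":0,"gripper":0.085},
    {"x":0.03,"y":0.03,"z":0,"rx":0,"ry":0,"rz":0,"gripper":0.085}
  ]
}}

```text
time: 1.9
ee_pos: [542.5, -239.7, 245.6]
eef_rot: [[0.954, 0.3, 0.001], [0.3, -0.954, -0.0], [0.001, 0.0, -1.0]]
ft_force: [-0.1, -0.7, 0.2]
width: 85.2
grip_force: 0.0
```

Emit:
{"name": "move_arm", "arguments": {
  "deltas": [
    {"x":0,"y":0,"z":0,"rx":0,"ry":0,"rz":0,"gripper":0.085},
    {"x":0,"y":0,"z":0,"rx":0,"ry":0,"rz":0,"gripper":0.085},
    {"x":0,"y":0,"z":0,"rx":0,"ry":0,"rz":0,"gripper":0.085},
    {"x":0,"y":0,"z":0,"rx":0,"ry":0,"rz":0,"gripper":0.085},
    {"x":0,"y":0,"z":0,"rx":0,"ry":0,"rz":0,"gripper":0.085}
  ]
}}

```text
time: 2.4
ee_pos: [540.5, -243.1, 245.5]
eef_rot: [[0.955, 0.297, 0.0], [0.297, -0.955, -0.0], [0.0, 0.0, -1.0]]
ft_force: [0.2, -0.7, -0.2]
width: 84.8
grip_force: 0.0
```

```bash
python3 - <<'E'
from workcell import ctrl
import cv2,numpy as np
s=ctrl.get_state();print(s['time'],s['ee_pos'],s['qpos'])
a=ctrl.capture('wrist');cv2.imwrite('pics/w2.png',a)
np.savez('w2.npz',p=s['ee_pos'],R=s['eef_rot'])
for n in('socket','socket_mouth'):
    print(n,[(np.round(d['point']).tolist(),round(d['score'],2)) for d in ctrl.find_in('wrist',n)])
E
```

```text
2.4 [ 540.49878499 -243.14923821  245.49902202] [-2.75058482e+01  4.06395401e+00  7.17085779e+01 -7.42615955e-03
  1.04208579e+02  4.51977974e+01]
socket [([564.0, -232.0, 12.0], 0.97)]
socket_mouth [([566.0, -232.0, 14.0], 0.6)]
```

View pics/w2.png

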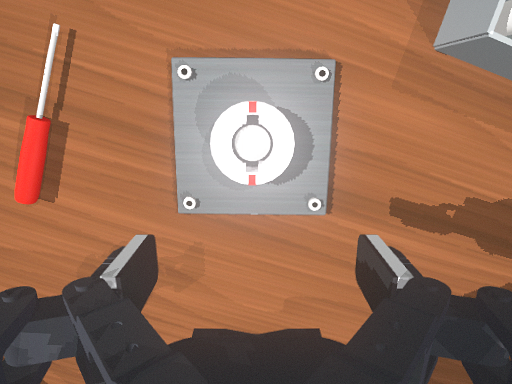

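The wrist view shows the socket ring centred near (252,143), with red marks at (252,107) and (252,180) and bolt heads at the four corners. I'll measure the centre and yaw from these.

```bash
cat > h.py <<'E'
from workcell import ctrl
import cv2,numpy as np
def cam(name,p=None,R=None):
    c=ctrl.camera_params(name);K=np.array([[c['fx'],0,c['cx']],[0,c['fy'],c['cy']],[0,0,1]])
    if name=='wrist':
        T=np.array(c['T_tool_cam']);Rc=R@T[:3,:3];o=p+R@T[:3,3]
    else: Rc=c['R'].T;o=-Rc@c['t']
    return K,c['D'],Rc,o
def ray(cm,uv,z):
    K,D,Rc,o=cm
    q=cv2.undistortPoints(np.array(uv,float).reshape(-1,1,2),K,D).reshape(-1,2)
    d=np.c_[q,np.ones(len(q))]@Rc.T
    return o+d*((z-o[2])/d[:,2])[:,None]
def proj(cm,X):
    K,D,Rc,o=cm
    return cv2.projectPoints(np.array(X,float).reshape(-1,1,3),Rc.T,-Rc.T@o,K,D)[0].reshape(-1,2)
E
cat > sock.py <<'E'
from h import *
def socket(cm,im,c0,rad,z=42):
    im=im.astype(int);red=((im[...,2]>150)&(im[...,1]<90)&(im[...,0]<90)).astype(np.uint8)
    yy,xx=np.mgrid[:384,:512]
    near=np.hypot(xx-c0[0],yy-c0[1])<rad
    n,l,st,ce=cv2.connectedComponentsWithStats(red*near.astype(np.uint8))
    i=np.argsort(-st[1:,4])[:2]+1
    m=ray(cm,ce[i],z);d=m[0]-m[1]
    print('marks',ce[i],st[i,4],m.round(1),'sep',np.hypot(*d[:2]),'mid',m.mean(0),'yaw',np.degrees(np.arctan2(d[1],d[0])))
    w=((im.min(2)>150)&near|((red>0)&near)).astype(np.uint8)
    cs=max(cv2.findContours(w,cv2.RETR_EXTERNAL,cv2.CHAIN_APPROX_NONE)[0],key=cv2.contourArea)
    P=ray(cm,cs.reshape(-1,2),z)[:,:2]
    (x,y),(A,B),_=cv2.fitEllipse(P.astype(np.float32));print('ring',x,y,A/2,B/2)
E
python3 - <<'E'
from sock import *
d=np.load('w2.npz');socket(cam('wrist',d['p'],d['R']),cv2.imread('pics/w2.png'),(252,143),46)
socket(cam('top'),cv2.imread('pics/b.png'),(364,211),20)
t=cam('top');s=cam('scene')
# insert rib in images
for nm,f,c,z in(('top','pics/b.png',(172,223),62),):
    im=cv2.imread(f).astype(int);m=((im[...,2]>140)&(im[...,1]>110)&(im[...,0]<100)).astype(np.uint8)
    n,l,st,ce=cv2.connectedComponentsWithStats(m)
    for i in range(1,n):
        if st[i,4]>40 and st[i,0]>100: print(st[i],ce[i],ray(t,[ce[i]],48).round(0))
E
```

```text
Traceback (most recent call last):
  File "sock.py", line 8, in socket
    m=ray(cm,ce[i],z);d=m[0]-m[1]
  File "h.py", line 11, in ray
    q=cv2.undistortPoints(np.array(uv,float).reshape(-1,1,2),K,D).reshape(-1,2)
      ~~~~~~~~~~~~~~~~~~~^^^^^^^^^^^^^^^^^^^^^^^^^^^^^^^^^^^^^^^^
cv2.error: OpenCV(4.12.0) /io/opencv/modules/calib3d/src/undistort.dispatch.cpp:347: error: (-215:Assertion failed) CV_IS_MAT(_src) && CV_IS_MAT(_dst) && (_src->rows == 1 || _src->cols == 1) && (_dst->rows == 1 || _dst->cols == 1) && _src->cols + _src->rows - 1 == _dst->rows + _dst->cols - 1 && (CV_MAT_TYPE(_src->type) == CV_32FC2 || CV_MAT_TYPE(_src->type) == CV_64FC2) && (CV_MAT_TYPE(_dst->type) == CV_32FC2 || CV_MAT_TYPE(_dst->type) == CV_64FC2) in function 'cvUndistortPointsInternal'
```

Emit:
{"name": "move_arm", "arguments": {
  "deltas": [
    {"x":0,"y":0.05,"z":0,"rx":0,"ry":0,"rz":0,"gripper":0.085},
    {"x":0,"y":0.05,"z":0,"rx":0,"ry":0,"rz":0,"gripper":0.085},
    {"x":0,"y":0.05,"z":0,"rx":0,"ry":0,"rz":0,"gripper":0.085},
    {"x":0,"y":0.05,"z":0,"rx":0,"ry":0,"rz":0,"gripper":0.085},
    {"x":0,"y":0.05,"z":0,"rx":0,"ry":0,"rz":0,"gripper":0.085}
  ]
}}

```text
time: 3.05
ee_pos: [540.8, 9.6, 245.5]
eef_rot: [[0.954, 0.298, 0.001], [0.298, -0.954, 0.0], [0.001, 0.0, -1.0]]
ft_force: [0.8, 0.2, 0.5]
width: 85.2
grip_force: 0.0
```

Emit:
{"name": "move_arm", "arguments": {
  "deltas": [
    {"x":-0.01,"y":0.05,"z":0,"rx":0,"ry":0,"rz":0,"gripper":0.085},
    {"x":-0.01,"y":0.05,"z":0,"rx":0,"ry":0,"rz":0,"gripper":0.085},
    {"x":-0.01,"y":0.05,"z":0,"rx":0,"ry":0,"rz":0,"gripper":0.085},
    {"x":0,"y":0.04,"z":0,"rx":0,"ry":0,"rz":0,"gripper":0.085},
    {"x":0,"y":0.02,"z":0,"rx":0,"ry":0,"rz":0,"gripper":0.085}
  ]
}}

```text
time: 3.55
ee_pos: [510.9, 218.1, 245.4]
eef_rot: [[0.953, 0.302, 0.0], [0.302, -0.953, 0.001], [0.0, -0.001, -1.0]]
ft_force: [0.0, -1.0, 0.6]
width: 85.0
grip_force: 0.0
```

Emit:
{"name": "move_arm", "arguments": {
  "deltas": [
    {"x":0,"y":0,"z":0,"rx":0,"ry":0,"rz":0,"gripper":0.085},
    {"x":0,"y":0,"z":0,"rx":0,"ry":0,"rz":0,"gripper":0.085},
    {"x":0,"y":0,"z":0,"rx":0,"ry":0,"rz":0,"gripper":0.085},
    {"x":0,"y":0,"z":0,"rx":0,"ry":0,"rz":0,"gripper":0.085},
    {"x":0,"y":0,"z":0,"rx":0,"ry":0,"rz":0,"gripper":0.085}
  ]
}}

```text
time: 4.05
ee_pos: [512.0, 214.1, 245.4]
eef_rot: [[0.955, 0.298, 0.0], [0.298, -0.955, -0.0], [0.0, 0.0, -1.0]]
ft_force: [0.4, 0.3, -0.3]
width: 85.4
grip_force: 0.0
```

```bash
python3 - <<'E'
from h import *
s=ctrl.get_state();print(s['time'],s['ee_pos'],s['eef_rot'])
a=ctrl.capture('wrist');cv2.imwrite('pics/w3.png',a)
np.savez('w3.npz',p=s['ee_pos'],R=s['eef_rot'])
for n in('insert','insert_rib','insert_lugs','tray'):
    print(n,[(np.round(d['point']).tolist(),round(d['score'],2)) for d in ctrl.find_in('wrist',n)])
E
```

```text
4.05 [512.00127491 214.06538178 245.43714756] [[ 9.54689287e-01  2.97604297e-01  2.18303767e-04]
 [ 2.97604309e-01 -9.54689308e-01 -2.19819404e-05]
 [ 2.01870353e-04  8.59540647e-05 -9.99999976e-01]]
insert [([539.0, 347.0, 34.0], 0.93), ([525.0, 242.0, 62.0], 0.87), ([523.0, 203.0, 3.0], 0.68), ([460.0, 366.0, 62.0], 0.63)]
insert_rib [([461.0, 366.0, 57.0], 0.98), ([527.0, 242.0, 65.0], 0.95), ([544.0, 350.0, 30.0], 0.82)]
insert_lugs [([462.0, 364.0, 60.0], 0.95), ([542.0, 348.0, 28.0], 0.79), ([526.0, 240.0, 64.0], 0.59)]
tray [([527.0, 207.0, 1.0], 0.59)]
```

View pics/w3.png

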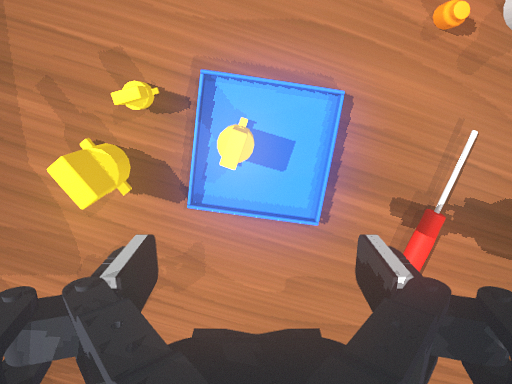

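The insert in the tray is at (237,145), with one lug near (243,122) and the rib pointing towards (230,165). I'll fix the colour mask for the socket, and get the insert's pose by fitting its silhouette.

```bash
sed -i "s/^    im=im.astype.*/    hs=cv2.cvtColor(im,cv2.COLOR_BGR2HSV);im=im.astype(int);red=(((hs[...,0]<8)|(hs[...,0]>172))\&(hs[...,1]>120)\&(hs[...,2]>90)).astype(np.uint8)/" sock.py
cat > ins.py <<'E'
from h import *
from scipy.optimize import minimize
def parts(x,y,yaw,z0):
    a=np.linspace(0,2*np.pi,48,endpoint=False)
    cyl=lambda r,z:np.c_[r*np.cos(a),r*np.sin(a),0*a+z]
    box=lambda x0,x1,y1,z1,z2:np.array([[i,j,k] for i in(x0,x1) for j in(-y1,y1) for k in(z1,z2)],float)
    P=[np.r_[cyl(19,28),cyl(19,3),cyl(17,0)],box(-18,18,8,28,62),box(17,27,4,4,10),box(-27,-17,4,4,10)]
    c,s=np.cos(yaw),np.sin(yaw);R=np.array([[c,-s,0],[s,c,0],[0,0,1]])
    return [p@R.T+[x,y,z0] for p in P]
def render(cm,q,z0,S=4):
    m=np.zeros((384*S,512*S),np.uint8)
    for p in parts(*q,z0):
        h=cv2.convexHull(((proj(cm,p)+.5)*S).astype(np.int32));cv2.fillConvexPoly(m,h,255)
    return cv2.resize(m,(512,384),interpolation=cv2.INTER_AREA)/255.
def mask(im):
    hs=cv2.cvtColor(im,cv2.COLOR_BGR2HSV);return (cv2.inRange(hs,(16,70,90),(36,255,255))>0)
def fit(cm,im,x0,y0,z0):
    m=mask(im);c=proj(cm,[[x0,y0,z0+30]])[0]
    n,l,st,ce=cv2.connectedComponentsWithStats(m.astype(np.uint8))
    i=min([k for k in range(1,n) if st[k,4]>30],key=lambda k:np.hypot(*(ce[k]-c)));m=(l==i).astype(float)
    f=lambda q:np.abs(render(cm,(q[0],q[1],q[2]/20),z0)-m).sum()/m.sum()
    R=[]
    for yw in np.arange(0,180,30):
        r=minimize(f,[x0,y0,np.radians(yw)*20],method='Nelder-Mead',options=dict(initial_simplex=np.array([[x0,y0,0],[x0+6,y0,0],[x0,y0+6,0],[x0,y0,6]])+[0,0,np.radians(yw)*20],maxiter=120,xatol=.05,fatol=1e-4));R.append((r.fun,*r.x[:2],np.degrees(r.x[2]/20)))
    R.sort();return R[:3]
E
python3 - <<'E'
from sock import *
from ins import *
d=np.load('w2.npz');w2=cam('wrist',d['p'],d['R']);socket(w2,cv2.imread('pics/w2.png'),(252,143),46)
socket(cam('top'),cv2.imread('pics/b.png'),(364,211),20)
d=np.load('w3.npz');w3=cam('wrist',d['p'],d['R'])
for nm,cm,f in(('w',w3,'w3'),('top',cam('top'),'b'),('scene',cam('scene'),'a')):
    print(nm,np.round(fit(cm,cv2.imread(f'pics/{f}.png'),525,240,4),2).tolist())
E
```

```text
marks [[251.88888889 105.05555556]
 [250.90909091 180.40909091]] [36 22] [[ 592.  -222.7   42. ]
 [ 519.6 -243.9   42. ]] sep 75.41634490427319 mid [ 555.79542043 -233.32184968   42.        ] yaw 16.3560730392027
ring 555.2652587890625 -234.080810546875 45.321590423583984 45.523983001708984
marks [[360.   195.75]
 [368.   224.5 ]] [8 8] [[ 593.4 -223.4   42. ]
 [ 522.7 -244.    42. ]] sep 73.67611117644705 mid [ 558.04342898 -233.67470879   42.        ] yaw 16.25011847985169
ring 557.4312744140625 -230.40550231933594 41.175819396972656 45.08277893066406
w [[0.07, 520.3, 239.33, 177.92], [0.07, 520.56, 239.38, -2.09], [0.07, 519.98, 239.46, 177.77]]
top [[0.08, 522.32, 240.53, -2.79], [0.08, 522.39, 240.58, 177.1], [0.24, 523.04, 239.6, 138.61]]
scene [[0.07, 522.31, 239.18, 0.69], [0.07, 521.82, 238.65, 181.25], [0.07, 522.15, 238.77, 183.01]]
```

Emit:
{"name": "move_arm", "arguments": {
  "deltas": [
    {"x":0.0025,"y":0.006,"z":-0.02,"rx":0,"ry":0,"rz":-4.9,"gripper":0.085},
    {"x":0.0025,"y":0.006,"z":-0.02,"rx":0,"ry":0,"rz":-4.9,"gripper":0.085},
    {"x":0.0025,"y":0.006,"z":-0.02,"rx":0,"ry":0,"rz":-4.9,"gripper":0.085},
    {"x":0.002,"y":0.007,"z":-0.02,"rx":0,"ry":0,"rz":-4.8,"gripper":0.085},
    {"x":0,"y":0,"z":-0.015,"rx":0,"ry":0,"rz":0,"gripper":0.085}
  ]
}}

```text
time: 4.8
ee_pos: [520.9, 240.5, 148.6]
eef_rot: [[0.999, -0.037, -0.001], [-0.037, -0.999, -0.0], [-0.001, 0.0, -1.0]]
ft_force: [-0.8, -0.8, 0.4]
width: 85.1
grip_force: 0.0
```

Emit:
{"name": "move_arm", "arguments": {
  "deltas": [
    {"x":0,"y":0,"z":0,"rx":0,"ry":0,"rz":0,"gripper":0.06},
    {"x":0,"y":0,"z":0,"rx":0,"ry":0,"rz":0,"gripper":0.06},
    {"x":0,"y":0,"z":0,"rx":0,"ry":0,"rz":0,"gripper":0.06},
    {"x":0,"y":0,"z":0,"rx":0,"ry":0,"rz":0,"gripper":0.06},
    {"x":0,"y":0,"z":0,"rx":0,"ry":0,"rz":0,"gripper":0.06}
  ]
}}

```text
time: 5.3
ee_pos: [521.7, 240.1, 151.4]
eef_rot: [[0.999, -0.036, 0.002], [-0.036, -0.999, 0.001], [0.002, -0.001, -1.0]]
ft_force: [-0.7, -0.7, 1.6]
width: 60.2
grip_force: 0.0
```

```bash
python3 - <<'E'
from ins import *
s=ctrl.get_state();print(s['time'],s['ee_pos'],s['eef_rot'][:,0],s['ft_force'],s['width'])
a=ctrl.capture('wrist');cv2.imwrite('pics/w4.png',a)
print(np.round(fit(cam('wrist',s['ee_pos'],s['eef_rot']),a,521,240,4),2).tolist())
E
```

```text
5.3 [521.66537582 240.05470007 151.36005475] [ 0.99933605 -0.03639904  0.00160097] [-0.65285259 -0.6560501   1.56217615] 60.18311611141252
[[0.05, 520.14, 239.24, -2.31], [0.05, 520.17, 239.36, 177.95], [0.05, 520.33, 239.25, -1.68]]
```

View pics/w4.png

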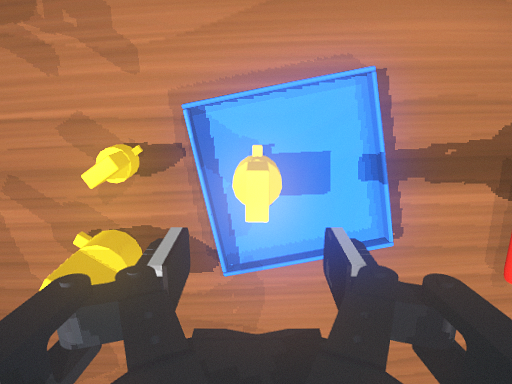

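The rib at (257,190) sits centred between the fingers (185 and 327) and lines up with them. The fit gives (520.2, 239.3) with yaw -2°. Descending.

Emit:
{"name": "move_arm", "arguments": {
  "deltas": [
    {"x":-0.0005,"y":-0.0006,"z":-0.03,"rx":0,"ry":0,"rz":0,"gripper":0.06},
    {"x":0,"y":0,"z":-0.03,"rx":0,"ry":0,"rz":0,"gripper":0.06},
    {"x":0,"y":0,"z":-0.025,"rx":0,"ry":0,"rz":0,"gripper":0.06},
    {"x":0,"y":0,"z":-0.016,"rx":0,"ry":0,"rz":0,"gripper":0.06},
    {"x":0,"y":0,"z":0,"rx":0,"ry":0,"rz":0,"gripper":0.06}
  ]
}}

```text
time: 5.85
ee_pos: [519.3, 238.9, 46.5]
eef_rot: [[0.999, -0.036, -0.004], [-0.036, -0.999, -0.002], [-0.004, 0.002, -1.0]]
ft_force: [0.5, 0.2, -0.1]
width: 60.0
grip_force: 0.0
```

Emit:
{"name": "move_arm", "arguments": {
  "deltas": [
    {"x":0,"y":0,"z":0,"rx":0,"ry":0,"rz":0,"gripper":0.03},
    {"x":0,"y":0,"z":0,"rx":0,"ry":0,"rz":0,"gripper":0.02},
    {"x":0,"y":0,"z":0,"rx":0,"ry":0,"rz":0,"gripper":0.01},
    {"x":0,"y":0,"z":0,"rx":0,"ry":0,"rz":0,"gripper":0.008},
    {"x":0,"y":0,"z":0,"rx":0,"ry":0,"rz":0,"gripper":0.006}
  ],
  "grip_force": 60
}}

```text
time: 6.35
ee_pos: [521.8, 239.9, 51.3]
eef_rot: [[0.999, -0.036, 0.003], [-0.036, -0.999, 0.001], [0.003, -0.001, -1.0]]
ft_force: [1.4, -0.1, 5.8]
width: 15.0
grip_force: 59.2
```

Emit:
{"name": "move_arm", "arguments": {
  "deltas": [
    {"x":0,"y":0,"z":0,"rx":0,"ry":0,"rz":0,"gripper":0.006},
    {"x":0,"y":0,"z":0,"rx":0,"ry":0,"rz":0,"gripper":0.006},
    {"x":0,"y":0,"z":0,"rx":0,"ry":0,"rz":0,"gripper":0.006},
    {"x":0,"y":0,"z":0,"rx":0,"ry":0,"rz":0,"gripper":0.006},
    {"x":0,"y":0,"z":0,"rx":0,"ry":0,"rz":0,"gripper":0.006}
  ]
}}

```text
time: 6.85
ee_pos: [521.8, 239.8, 51.3]
eef_rot: [[0.999, -0.037, 0.003], [-0.037, -0.999, 0.001], [0.003, -0.001, -1.0]]
ft_force: [0.5, -0.3, 5.2]
width: 14.8
grip_force: 59.2
```

Emit:
{"name": "move_arm", "arguments": {
  "deltas": [
    {"x":0,"y":0,"z":0.01,"rx":0,"ry":0,"rz":0,"gripper":0.006},
    {"x":0,"y":0,"z":0.02,"rx":0,"ry":0,"rz":0,"gripper":0.006},
    {"x":0,"y":0,"z":0.03,"rx":0,"ry":0,"rz":0,"gripper":0.006},
    {"x":0,"y":0,"z":0.03,"rx":0,"ry":0,"rz":0,"gripper":0.006},
    {"x":0,"y":0,"z":0.01,"rx":0,"ry":0,"rz":0,"gripper":0.006}
  ]
}}

```text
time: 7.35
ee_pos: [521.9, 240.0, 153.5]
eef_rot: [[0.999, -0.036, 0.005], [-0.036, -0.999, 0.002], [0.005, -0.002, -1.0]]
ft_force: [0.0, 0.5, -0.3]
width: 15.2
grip_force: 58.5
```

Emit:
{"name": "move_arm", "arguments": {
  "deltas": [
    {"x":0.004,"y":-0.03,"z":0,"rx":0,"ry":0,"rz":2,"gripper":0.006},
    {"x":0.004,"y":-0.03,"z":0,"rx":0,"ry":0,"rz":2,"gripper":0.006},
    {"x":0.004,"y":-0.03,"z":0,"rx":0,"ry":0,"rz":2,"gripper":0.006},
    {"x":0.004,"y":-0.03,"z":0,"rx":0,"ry":0,"rz":2,"gripper":0.006},
    {"x":0.004,"y":-0.03,"z":0,"rx":0,"ry":0,"rz":2,"gripper":0.006}
  ]
}}

```text
time: 7.85
ee_pos: [540.3, 88.3, 148.1]
eef_rot: [[0.99, 0.139, -0.002], [0.139, -0.99, -0.0], [-0.002, -0.0, -1.0]]
ft_force: [-0.0, -0.2, -0.8]
width: 14.9
grip_force: 58.6
```

Emit:
{"name": "move_arm", "arguments": {
  "deltas": [
    {"x":0.003,"y":-0.033,"z":0,"rx":0,"ry":0,"rz":2,"gripper":0.006},
    {"x":0.003,"y":-0.033,"z":0,"rx":0,"ry":0,"rz":2,"gripper":0.006},
    {"x":0.003,"y":-0.033,"z":0,"rx":0,"ry":0,"rz":2,"gripper":0.006},
    {"x":0.003,"y":-0.033,"z":0,"rx":0,"ry":0,"rz":2,"gripper":0.006},
    {"x":0.002,"y":-0.033,"z":0,"rx":0,"ry":0,"rz":0.5,"gripper":0.006}
  ]
}}

```text
time: 8.35
ee_pos: [554.3, -76.8, 148.1]
eef_rot: [[0.959, 0.284, -0.002], [0.284, -0.959, 0.0], [-0.001, -0.001, -1.0]]
ft_force: [0.0, 1.3, -1.5]
width: 14.8
grip_force: 58.6
```

Emit:
{"name": "move_arm", "arguments": {
  "deltas": [
    {"x":0,"y":-0.033,"z":0,"rx":0,"ry":0,"rz":0,"gripper":0.006},
    {"x":0,"y":-0.033,"z":0,"rx":0,"ry":0,"rz":0,"gripper":0.006},
    {"x":0,"y":-0.033,"z":0,"rx":0,"ry":0,"rz":0,"gripper":0.006},
    {"x":0,"y":-0.033,"z":0,"rx":0,"ry":0,"rz":0,"gripper":0.006},
    {"x":0,"y":-0.02,"z":0,"rx":0,"ry":0,"rz":0,"gripper":0.006}
  ]
}}

```text
time: 8.85
ee_pos: [553.9, -229.7, 147.8]
eef_rot: [[0.96, 0.281, -0.002], [0.281, -0.96, 0.0], [-0.002, -0.001, -1.0]]
ft_force: [0.3, 0.4, 0.2]
width: 15.2
grip_force: 58.6
```

Emit:
{"name": "move_arm", "arguments": {
  "deltas": [
    {"x":0,"y":0,"z":0,"rx":0,"ry":0,"rz":0,"gripper":0.006},
    {"x":0,"y":0,"z":0,"rx":0,"ry":0,"rz":0,"gripper":0.006},
    {"x":0,"y":0,"z":0,"rx":0,"ry":0,"rz":0,"gripper":0.006},
    {"x":0,"y":0,"z":0,"rx":0,"ry":0,"rz":0,"gripper":0.006},
    {"x":0,"y":0,"z":0,"rx":0,"ry":0,"rz":0,"gripper":0.006}
  ]
}}

```text
time: 9.35
ee_pos: [554.9, -226.6, 149.3]
eef_rot: [[0.959, 0.284, 0.0], [0.284, -0.959, 0.0], [0.0, -0.0, -1.0]]
ft_force: [-0.5, 0.2, -1.4]
width: 15.1
grip_force: 58.6
```

```bash
python3 - <<'E'
from ins import *
s=ctrl.get_state();print(s['time'],s['ee_pos'],s['eef_rot'],s['ft_force'],s['width'])
np.savez('w5.npz',p=s['ee_pos'],R=s['eef_rot'])
I=[ctrl.capture(n) for n in('wrist','scene','top')]
for n,i in zip('wst',I):cv2.imwrite(f'pics/5{n}.png',i)
cm=cam('scene');u=proj(cm,[[555,-233,80]])[0].astype(int)
sc=cv2.resize(I[1][max(u[1]-60,0):u[1]+60,u[0]-60:u[0]+60],(384,384),interpolation=cv2.INTER_CUBIC)
cv2.imwrite('pics/5v.png',cv2.resize(np.hstack([I[0],sc]),None,fx=.85,fy=.85))
E
```

```text
9.35 [ 554.94891299 -226.61559656  149.3495875 ] [[ 9.58917905e-01  2.83683689e-01  1.27093748e-04]
 [ 2.83683679e-01 -9.58917912e-01  9.00711686e-05]
 [ 1.47424193e-04 -5.03164341e-05 -9.99999988e-01]] [-0.54079932  0.15648621 -1.40701701] 15.112121345376774
```

View pics/5v.png

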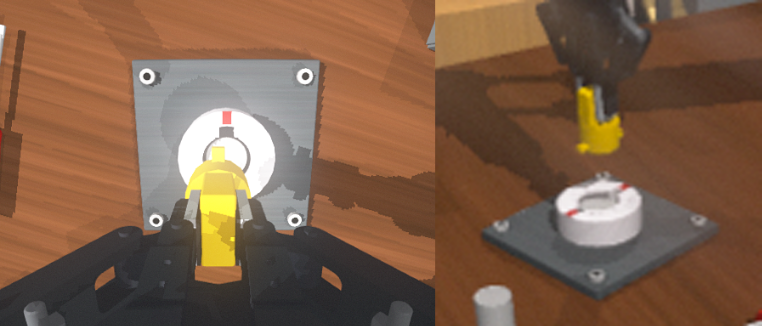

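The wrist view (left) shows the insert upright in the grip, its front lug in line with the red mark and slot. The scene crop (right) shows it hanging above the socket. I'll now measure the insert's offset in the hand and the fixture's centre from its bolt heads.

```bash
python3 - <<'E'
from ins import *
from sock import socket
def bolts(cm,im,guess):
    g=cv2.cvtColor(im,cv2.COLOR_BGR2GRAY);out=[]
    for u in guess:
        x,y=map(int,u);p=g[y-12:y+13,x-12:x+13];m=(p>185).astype(np.uint8)
        c=cv2.findContours(m,cv2.RETR_EXTERNAL,cv2.CHAIN_APPROX_NONE)[0];c=max(c,key=cv2.contourArea)
        (a,b),r=cv2.minEnclosingCircle(c);out.append((x-12+a,y-12+b,r))
    out=np.array(out);P=ray(cm,out[:,:2],18);
    d=P[[0,1]].sum(0)-P[[2,3]].sum(0)
    print('bolts r',out[:,2].round(1),'mid',P.mean(0).round(2),'yaw',np.degrees(np.arctan2(d[1],d[0])).round(2),'diag',np.linalg.norm(P[0]-P[3]).round(1),np.linalg.norm(P[1]-P[2]).round(1),'side',np.linalg.norm(P[0]-P[1]).round(1),np.linalg.norm(P[0]-P[2]).round(1))
d=np.load('w2.npz');bolts(cam('wrist',d['p'],d['R']),cv2.imread('pics/w2.png'),[(184,72),(322,73),(189,203),(314,205)])
d=np.load('w5.npz');im=cv2.imread('pics/5w.png');cm=cam('wrist',d['p'],d['R'])
bolts(cm,im,[(173,90),(359,90),(184,259),(346,259)])
p,R=d['p'],d['R'];yaw=np.arctan2(R[1,0],R[0,0])
m=mask(im)
# in-hand fit: only rows above fingers region (front lug, body front)
f=lambda q,r:np.abs((render(cm,(p[0]+q[0]*np.cos(yaw)-q[1]*np.sin(yaw),p[1]+q[0]*np.sin(yaw)+q[1]*np.cos(yaw),yaw+q[2]),p[2]-47.3+q[3])-m)[:r]).sum()
for r in(212,222):
    b=minimize(lambda q:f((q[0],q[1],q[2]/20,0),r),[0,0,0],method='Nelder-Mead',options=dict(initial_simplex=[[-3,-3,-1],[3,-2,0],[0,3,0],[0,0,2]]))
    print('inhand x,y,yaw',b.x[:2].round(2),np.degrees(b.x[2]/20).round(2),b.fun,m[:r].sum())
rows=np.where(m.any(1))[0];print('top row',rows[:3],np.where(m[rows[0]+2])[0][[0,-1]])
# top cam
im=cv2.imread('pics/5t.png');mm=mask(im);u=proj(cam('top'),[[*p[:2],p[2]-30]])[0];print('top cam tcp px',u)
E
```

```text
bolts r [7.1 7.1 6.4 6.6] mid [ 555.96 -233.66   18.  ] yaw 16.55 diag 198.4 199.1 side 140.7 140.7
bolts r [9.4 9.5 8.1 8.5] mid [ 556.04 -233.66   18.  ] yaw 16.55 diag 198.1 199.1 side 140.3 141.1
inhand x,y,yaw [-2.52 -0.36] 0.48 44.23921568627451 1464
inhand x,y,yaw [-2.43 -0.5 ] 1.02 59.91372549019608 2171
top row [172 173 174] [249 263]
top cam tcp px [371.00889951 211.46259431]
```

Emit:
{"name": "move_arm", "arguments": {
  "deltas": [
    {"x":0.003,"y":-0.006,"z":-0.015,"rx":0,"ry":0,"rz":0,"gripper":0.006},
    {"x":0,"y":-0.0004,"z":-0.02,"rx":0,"ry":0,"rz":0,"gripper":0.006},
    {"x":0,"y":0,"z":-0.014,"rx":0,"ry":0,"rz":0,"gripper":0.006},
    {"x":0,"y":0,"z":0,"rx":0,"ry":0,"rz":0,"gripper":0.006},
    {"x":0,"y":0,"z":0,"rx":0,"ry":0,"rz":0,"gripper":0.006}
  ]
}}

```text
time: 10.0
ee_pos: [557.6, -233.9, 99.7]
eef_rot: [[0.959, 0.282, -0.001], [0.282, -0.959, 0.001], [-0.001, -0.001, -1.0]]
ft_force: [0.1, -0.4, -1.1]
width: 15.2
grip_force: 58.7
```

Emit:
{"name": "move_arm", "arguments": {
  "deltas": [
    {"x":0,"y":0,"z":0,"rx":0,"ry":0,"rz":0,"gripper":0.006},
    {"x":0,"y":0,"z":0,"rx":0,"ry":0,"rz":0,"gripper":0.006},
    {"x":0,"y":0,"z":0,"rx":0,"ry":0,"rz":0,"gripper":0.006},
    {"x":0,"y":0,"z":0,"rx":0,"ry":0,"rz":0,"gripper":0.006},
    {"x":0,"y":0,"z":0,"rx":0,"ry":0,"rz":0,"gripper":0.006}
  ]
}}

```text
time: 10.5
ee_pos: [557.9, -234.0, 100.5]
eef_rot: [[0.959, 0.282, 0.0], [0.282, -0.959, -0.0], [0.0, 0.0, -1.0]]
ft_force: [-0.1, -0.8, -0.7]
width: 15.1
grip_force: 58.7
```

```bash
python3 - <<'E'
from ins import *
s=ctrl.get_state();print(s['time'],s['ee_pos'],np.degrees(np.arctan2(s['eef_rot'][1,0],s['eef_rot'][0,0])),s['ft_force'],s['torque'])
np.savez('w6.npz',p=s['ee_pos'],R=s['eef_rot'])
I=[ctrl.capture(n) for n in('wrist','scene')]
cm=cam('scene');u=proj(cm,[[555,-233,70]])[0].astype(int)
cv2.imwrite('pics/6w.png',I[0])
sc=cv2.resize(I[1][u[1]-48:u[1]+48,u[0]-48:u[0]+48],(384,384),interpolation=cv2.INTER_CUBIC)
wr=cv2.resize(I[0][90:282,160:352],(384,384),interpolation=cv2.INTER_CUBIC)
cv2.imwrite('pics/6v.png',np.hstack([wr,sc]))
E
```

```text
10.5 [ 557.85870667 -233.95439358  100.54287385] 16.409373494399805 [-0.08650668 -0.82806124 -0.70790525] [ 0.0002977  -0.01875003 -0.05793668]
```

View pics/6v.png

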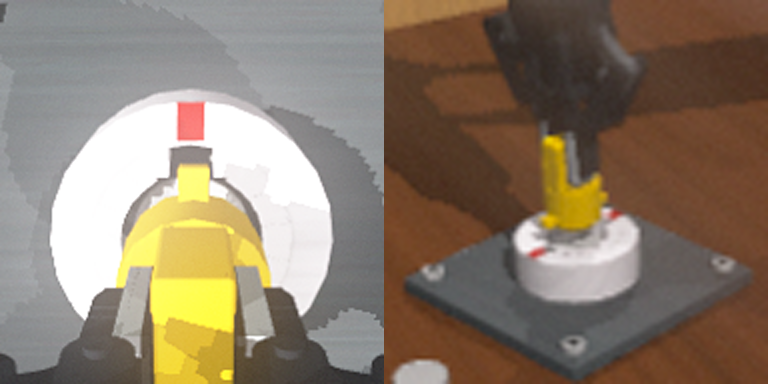

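In the wrist crop the slot is centred at column 191 and the lug at 194, about 0.8 mm towards -y. That matches the measured y being short of the target. I'll shift +0.9 mm and lower gently.

Emit:
{"name": "move_arm", "arguments": {
  "deltas": [
    {"x":-0.0002,"y":0.0009,"z":-0.002,"rx":0,"ry":0,"rz":0,"gripper":0.006},
    {"x":0,"y":0,"z":-0.002,"rx":0,"ry":0,"rz":0,"gripper":0.006},
    {"x":0,"y":0,"z":-0.002,"rx":0,"ry":0,"rz":0,"gripper":0.006},
    {"x":0,"y":0,"z":-0.002,"rx":0,"ry":0,"rz":0,"gripper":0.006},
    {"x":0,"y":0,"z":-0.002,"rx":0,"ry":0,"rz":0,"gripper":0.006}
  ]
}}

```text
time: 11.1
ee_pos: [557.5, -233.0, 90.0]
eef_rot: [[0.959, 0.282, -0.0], [0.282, -0.959, 0.0], [-0.0, -0.0, -1.0]]
ft_force: [0.1, -0.8, -0.7]
width: 15.2
grip_force: 58.7
```

Emit:
{"name": "move_arm", "arguments": {
  "deltas": [
    {"x":0,"y":0,"z":-0.001,"rx":0,"ry":0,"rz":0,"gripper":0.006},
    {"x":0,"y":0,"z":-0.001,"rx":0,"ry":0,"rz":0,"gripper":0.006},
    {"x":0,"y":0,"z":-0.001,"rx":0,"ry":0,"rz":0,"gripper":0.006},
    {"x":0,"y":0,"z":0,"rx":0,"ry":0,"rz":0,"gripper":0.006},
    {"x":0,"y":0,"z":0,"rx":0,"ry":0,"rz":0,"gripper":0.006}
  ]
}}

```text
time: 11.6
ee_pos: [557.6, -233.0, 87.3]
eef_rot: [[0.959, 0.282, 0.0], [0.282, -0.959, -0.0], [0.0, 0.0, -1.0]]
ft_force: [-0.2, 0.2, -1.2]
width: 15.1
grip_force: 58.7
```

Emit:
{"name": "move_arm", "arguments": {
  "deltas": [
    {"x":0,"y":0,"z":-0.001,"rx":0,"ry":0,"rz":0,"gripper":0.006},
    {"x":0,"y":0,"z":-0.001,"rx":0,"ry":0,"rz":0,"gripper":0.006},
    {"x":0,"y":0,"z":-0.001,"rx":0,"ry":0,"rz":0,"gripper":0.006},
    {"x":0,"y":0,"z":0,"rx":0,"ry":0,"rz":0,"gripper":0.006},
    {"x":0,"y":0,"z":0,"rx":0,"ry":0,"rz":0,"gripper":0.006}
  ]
}}

```text
time: 12.1
ee_pos: [557.5, -233.0, 84.2]
eef_rot: [[0.959, 0.282, -0.0], [0.282, -0.959, 0.0], [-0.0, -0.0, -1.0]]
ft_force: [-0.8, -0.0, -1.2]
width: 15.5
grip_force: 58.7
```

Emit:
{"name": "move_arm", "arguments": {
  "deltas": [
    {"x":0,"y":0,"z":-0.001,"rx":0,"ry":0,"rz":0,"gripper":0.006},
    {"x":0,"y":0,"z":-0.001,"rx":0,"ry":0,"rz":0,"gripper":0.006},
    {"x":0,"y":0,"z":-0.001,"rx":0,"ry":0,"rz":0,"gripper":0.006},
    {"x":0,"y":0,"z":0,"rx":0,"ry":0,"rz":0,"gripper":0.006},
    {"x":0,"y":0,"z":0,"rx":0,"ry":0,"rz":0,"gripper":0.006}
  ]
}}

```text
time: 12.6
ee_pos: [557.6, -233.1, 81.6]
eef_rot: [[0.959, 0.282, 0.0], [0.282, -0.959, -0.0], [0.0, 0.0, -1.0]]
ft_force: [-0.4, 0.0, 0.4]
width: 15.3
grip_force: 59.0
```

Emit:
{"name": "move_arm", "arguments": {
  "deltas": [
    {"x":0,"y":0,"z":-0.001,"rx":0,"ry":0,"rz":0,"gripper":0.006},
    {"x":0,"y":0,"z":-0.001,"rx":0,"ry":0,"rz":0,"gripper":0.006},
    {"x":0,"y":0,"z":-0.001,"rx":0,"ry":0,"rz":0,"gripper":0.006},
    {"x":0,"y":0,"z":-0.001,"rx":0,"ry":0,"rz":0,"gripper":0.006},
    {"x":0,"y":0,"z":-0.001,"rx":0,"ry":0,"rz":0,"gripper":0.006}
  ]
}}

```text
time: 13.1
ee_pos: [557.6, -233.1, 76.4]
eef_rot: [[0.959, 0.282, 0.0], [0.282, -0.959, -0.0], [0.0, 0.0, -1.0]]
ft_force: [-1.7, 1.1, 3.8]
width: 15.1
grip_force: 59.3
```

Emit:
{"name": "move_arm", "arguments": {
  "deltas": [
    {"x":0,"y":0,"z":-0.001,"rx":0,"ry":0,"rz":0,"gripper":0.006},
    {"x":0,"y":0,"z":-0.001,"rx":0,"ry":0,"rz":0,"gripper":0.006},
    {"x":0,"y":0,"z":-0.001,"rx":0,"ry":0,"rz":0,"gripper":0.006},
    {"x":0,"y":0,"z":0,"rx":0,"ry":0,"rz":0,"gripper":0.006},
    {"x":0,"y":0,"z":0,"rx":0,"ry":0,"rz":0,"gripper":0.006}
  ]
}}

```text
time: 13.6
ee_pos: [557.7, -233.1, 73.5]
eef_rot: [[0.959, 0.282, 0.0], [0.282, -0.959, -0.0], [0.0, 0.0, -1.0]]
ft_force: [-1.4, 0.3, 5.0]
width: 15.3
grip_force: 59.5
```

Emit:
{"name": "move_arm", "arguments": {
  "deltas": [
    {"x":0,"y":0,"z":-0.001,"rx":0,"ry":0,"rz":0,"gripper":0.006},
    {"x":0,"y":0,"z":-0.001,"rx":0,"ry":0,"rz":0,"gripper":0.006},
    {"x":0,"y":0,"z":-0.001,"rx":0,"ry":0,"rz":0,"gripper":0.006},
    {"x":0,"y":0,"z":-0.0007,"rx":0,"ry":0,"rz":0,"gripper":0.006},
    {"x":0,"y":0,"z":0,"rx":0,"ry":0,"rz":0,"gripper":0.006}
  ]
}}

```text
time: 14.1
ee_pos: [557.7, -233.1, 69.9]
eef_rot: [[0.959, 0.282, 0.0], [0.282, -0.959, -0.0], [0.0, 0.0, -1.0]]
ft_force: [-2.5, 1.7, 6.3]
width: 14.9
grip_force: 59.7
```

```bash
python3 -c "
from workcell import ctrl
s=ctrl.get_state();print(s['time'],s['ee_pos'],s['ft_force'],s['torque'],s['qpos'])"
```

```text
14.1 [ 557.66634601 -233.09656956   69.85538642] [-2.51307736  1.73849063  6.30708055] [0.15194284 0.29472603 0.05513199] [-2.59082880e+01  7.94766238e+00  8.54329918e+01 -1.20899456e-03
  8.65961282e+01  4.76855196e+01]
```

Emit:
{"name": "move_arm", "arguments": {
  "deltas": [
    {"x":0,"y":-5e-05,"z":0,"rx":0,"ry":0,"rz":-2,"gripper":0.006},
    {"x":0,"y":-5e-05,"z":0,"rx":0,"ry":0,"rz":-2,"gripper":0.006},
    {"x":0,"y":-5e-05,"z":0,"rx":0,"ry":0,"rz":-2,"gripper":0.006},
    {"x":0,"y":-5e-05,"z":0,"rx":0,"ry":0,"rz":-2,"gripper":0.006},
    {"x":0,"y":-5e-05,"z":0,"rx":0,"ry":0,"rz":-2,"gripper":0.006}
  ]
}}

```text
time: 14.6
ee_pos: [558.1, -233.4, 70.2]
eef_rot: [[0.994, 0.11, 0.002], [0.11, -0.994, -0.001], [0.002, 0.001, -1.0]]
ft_force: [-0.7, 1.1, 7.1]
width: 14.9
grip_force: 59.7
```

```bash
cat > st.py <<'E'
from workcell import ctrl
import numpy as np
s=ctrl.get_state();q=s['qpos'];print(s['time'],np.round(s['ee_pos'],2),'F',np.round(s['ft_force'],2),'M',np.round(s['torque'],3),'yaw',round(np.degrees(np.arctan2(s['eef_rot'][1,0],s['eef_rot'][0,0])),3),'j6',round(q[5],2),'eff6',round(s['joint_efforts'][5],3),s['width'],s['grip_force'])
E
python3 st.py
```

```text
14.6 [ 558.13 -233.4    70.23] F [-0.74  1.13  7.14] M [0.146 0.143 0.037] yaw 6.334 j6 57.74 eff6 -0.411 14.91991871310476 59.691776633262634
```

Emit:
{"name": "move_arm", "arguments": {
  "deltas": [
    {"x":0,"y":-8e-05,"z":-0.0003,"rx":0,"ry":0,"rz":-3,"gripper":0.006},
    {"x":0,"y":-8e-05,"z":-0.0002,"rx":0,"ry":0,"rz":-3,"gripper":0.006},
    {"x":0,"y":-8e-05,"z":0,"rx":0,"ry":0,"rz":-3,"gripper":0.006},
    {"x":0,"y":-8e-05,"z":0,"rx":0,"ry":0,"rz":-3,"gripper":0.006},
    {"x":0,"y":-8e-05,"z":0,"rx":0,"ry":0,"rz":-3,"gripper":0.006}
  ]
}}

```text
time: 15.1
ee_pos: [558.3, -233.9, 69.9]
eef_rot: [[0.988, -0.151, 0.002], [-0.151, -0.988, -0.001], [0.002, 0.0, -1.0]]
ft_force: [0.0, 0.8, 6.5]
width: 15.3
grip_force: 59.7
```

```bash
python3 st.py
```

```text
15.1 [ 558.32 -233.89   69.89] F [0.02 0.76 6.49] M [0.042 0.024 0.065] yaw -8.709 j6 72.75 eff6 -0.64 15.291242440783563 59.7144877910614
```

Emit:
{"name": "move_arm", "arguments": {
  "deltas": [
    {"x":0,"y":-8e-05,"z":0,"rx":0,"ry":0,"rz":-3,"gripper":0.006},
    {"x":0,"y":-8e-05,"z":0,"rx":0,"ry":0,"rz":-3,"gripper":0.006},
    {"x":0,"y":-8e-05,"z":0,"rx":0,"ry":0,"rz":-3,"gripper":0.006},
    {"x":0,"y":-8e-05,"z":0,"rx":0,"ry":0,"rz":-3,"gripper":0.006},
    {"x":0,"y":-8e-05,"z":0,"rx":0,"ry":0,"rz":-3,"gripper":0.006}
  ]
}}

```text
time: 15.6
ee_pos: [558.4, -234.3, 69.9]
eef_rot: [[0.916, -0.402, 0.002], [-0.402, -0.916, -0.001], [0.002, -0.0, -1.0]]
ft_force: [-1.3, -0.3, 5.8]
width: 15.0
grip_force: 59.7
```

```bash
python3 st.py
```

```text
15.6 [ 558.36 -234.32   69.92] F [-1.35 -0.28  5.76] M [ 0.086 -0.021  0.044] yaw -23.705 j6 87.71 eff6 -0.637 15.018412453746732 59.72331941127777
```

Emit:
{"name": "move_arm", "arguments": {
  "deltas": [
    {"x":0,"y":-3e-05,"z":0,"rx":0,"ry":0,"rz":-0.5,"gripper":0.006},
    {"x":0,"y":-3e-05,"z":0,"rx":0,"ry":0,"rz":-0.5,"gripper":0.006},
    {"x":0,"y":0,"z":0,"rx":0,"ry":0,"rz":-0.5,"gripper":0.006},
    {"x":0,"y":0,"z":0,"rx":0,"ry":0,"rz":-0.5,"gripper":0.006},
    {"x":0,"y":0,"z":0,"rx":0,"ry":0,"rz":-0.5,"gripper":0.006}
  ]
}}

```text
time: 16.1
ee_pos: [558.4, -234.4, 69.9]
eef_rot: [[0.898, -0.44, 0.002], [-0.44, -0.898, -0.001], [0.002, -0.0, -1.0]]
ft_force: [-0.8, 0.3, 6.5]
width: 15.0
grip_force: 59.7
```

```bash
python3 st.py
```

```text
16.1 [ 558.36 -234.43   69.95] F [-0.77  0.29  6.51] M [0.032 0.033 0.044] yaw -26.106 j6 90.11 eff6 -0.06 14.997575709453196 59.72692787647247
```

Emit:
{"name": "move_arm", "arguments": {
  "deltas": [
    {"x":0,"y":-3e-05,"z":0,"rx":0,"ry":0,"rz":-0.8,"gripper":0.006},
    {"x":0,"y":-3e-05,"z":0,"rx":0,"ry":0,"rz":-0.8,"gripper":0.006},
    {"x":0,"y":-3e-05,"z":0,"rx":0,"ry":0,"rz":-0.8,"gripper":0.006},
    {"x":0,"y":0,"z":0,"rx":0,"ry":0,"rz":-0.8,"gripper":0.006},
    {"x":0,"y":0,"z":0,"rx":0,"ry":0,"rz":0,"gripper":0.006}
  ]
}}

```text
time: 16.6
ee_pos: [558.3, -234.5, 69.9]
eef_rot: [[0.872, -0.49, 0.002], [-0.49, -0.872, -0.001], [0.002, -0.0, -1.0]]
ft_force: [0.6, 1.0, 6.9]
width: 15.0
grip_force: 59.7
```

```bash
python3 st.py
```

```text
16.6 [ 558.35 -234.52   69.93] F [0.59 1.02 6.88] M [ 0.045  0.021 -0.006] yaw -29.309 j6 93.3 eff6 0.138 15.01529444996391 59.74169075489044
```

Emit:
{"name": "move_arm", "arguments": {
  "deltas": [
    {"x":0,"y":-3e-05,"z":0,"rx":0,"ry":0,"rz":-0.3,"gripper":0.006},
    {"x":0,"y":0,"z":0,"rx":0,"ry":0,"rz":-0.3,"gripper":0.006},
    {"x":0,"y":0,"z":0,"rx":0,"ry":0,"rz":-0.3,"gripper":0.006},
    {"x":0,"y":0,"z":0,"rx":0,"ry":0,"rz":-0.3,"gripper":0.006},
    {"x":0,"y":0,"z":0,"rx":0,"ry":0,"rz":0,"gripper":0.006}
  ]
}}

```text
time: 17.1
ee_pos: [558.3, -234.6, 69.9]
eef_rot: [[0.862, -0.507, 0.002], [-0.507, -0.862, -0.001], [0.002, -0.0, -1.0]]
ft_force: [0.7, 0.5, 6.2]
width: 14.7
grip_force: 59.7
```

```bash
python3 st.py
```

```text
17.1 [ 558.35 -234.55   69.93] F [0.68 0.5  6.21] M [ 0.031 -0.004  0.039] yaw -30.495 j6 94.49 eff6 0.087 14.743225826203627 59.732839465141296
```

Emit:
{"name": "move_arm", "arguments": {
  "deltas": [
    {"x":0,"y":-3e-05,"z":0,"rx":0,"ry":0,"rz":-0.3,"gripper":0.006},
    {"x":0,"y":0,"z":0,"rx":0,"ry":0,"rz":-0.3,"gripper":0.006},
    {"x":0,"y":0,"z":0,"rx":0,"ry":0,"rz":-0.3,"gripper":0.006},
    {"x":0,"y":0,"z":0,"rx":0,"ry":0,"rz":-0.3,"gripper":0.006},
    {"x":0,"y":0,"z":0,"rx":0,"ry":0,"rz":0,"gripper":0.006}
  ]
}}

```text
time: 17.6
ee_pos: [558.3, -234.6, 69.9]
eef_rot: [[0.851, -0.525, 0.002], [-0.525, -0.851, -0.001], [0.002, -0.0, -1.0]]
ft_force: [0.2, 0.6, 7.1]
width: 14.8
grip_force: 59.7
```

```bash
python3 st.py
```

```text
17.6 [ 558.33 -234.57   69.9 ] F [0.2  0.56 7.13] M [0.05  0.062 0.067] yaw -31.693 j6 95.68 eff6 0.087 14.825333672903442 59.733309745788574
```

Emit:
{"name": "move_arm", "arguments": {
  "deltas": [
    {"x":0,"y":-3e-05,"z":0,"rx":0,"ry":0,"rz":-0.3,"gripper":0.006},
    {"x":0,"y":0,"z":0,"rx":0,"ry":0,"rz":-0.3,"gripper":0.006},
    {"x":0,"y":0,"z":0,"rx":0,"ry":0,"rz":-0.3,"gripper":0.006},
    {"x":0,"y":0,"z":0,"rx":0,"ry":0,"rz":-0.3,"gripper":0.006},
    {"x":0,"y":0,"z":0,"rx":0,"ry":0,"rz":0,"gripper":0.006}
  ]
}}

```text
time: 18.1
ee_pos: [558.3, -234.6, 69.9]
eef_rot: [[0.84, -0.543, 0.002], [-0.543, -0.84, -0.001], [0.002, -0.0, -1.0]]
ft_force: [0.0, 0.6, 7.0]
width: 15.4
grip_force: 59.7
```

```bash
python3 st.py
```

```text
18.1 [ 558.3  -234.59   69.88] F [0.   0.64 6.95] M [-0.01   0.015  0.002] yaw -32.895 j6 96.88 eff6 0.087 15.401757616350574 59.73363518714905
```

Emit:
{"name": "move_arm", "arguments": {
  "deltas": [
    {"x":0,"y":-3e-05,"z":0,"rx":0,"ry":0,"rz":-0.3,"gripper":0.006},
    {"x":0,"y":0,"z":0,"rx":0,"ry":0,"rz":-0.3,"gripper":0.006},
    {"x":0,"y":0,"z":0,"rx":0,"ry":0,"rz":-0.3,"gripper":0.006},
    {"x":0,"y":0,"z":0,"rx":0,"ry":0,"rz":-0.3,"gripper":0.006},
    {"x":0,"y":0,"z":0,"rx":0,"ry":0,"rz":0,"gripper":0.006}
  ]
}}

```text
time: 18.6
ee_pos: [558.3, -234.7, 69.9]
eef_rot: [[0.828, -0.561, 0.002], [-0.561, -0.828, -0.001], [0.002, -0.0, -1.0]]
ft_force: [0.5, 0.2, 6.5]
width: 15.0
grip_force: 59.7
```

```bash
python3 st.py
```

```text
18.6 [ 558.33 -234.65   69.92] F [0.54 0.19 6.48] M [0.002 0.006 0.079] yaw -34.096 j6 98.08 eff6 0.087 15.020412062689525 59.73358154296875
```

Emit:
{"name": "move_arm", "arguments": {
  "deltas": [
    {"x":0,"y":-3e-05,"z":0,"rx":0,"ry":0,"rz":-0.3,"gripper":0.006},
    {"x":0,"y":0,"z":0,"rx":0,"ry":0,"rz":-0.3,"gripper":0.006},
    {"x":0,"y":0,"z":0,"rx":0,"ry":0,"rz":-0.3,"gripper":0.006},
    {"x":0,"y":0,"z":0,"rx":0,"ry":0,"rz":-0.3,"gripper":0.006},
    {"x":0,"y":0,"z":0,"rx":0,"ry":0,"rz":0,"gripper":0.006}
  ]
}}

```text
time: 19.1
ee_pos: [558.3, -234.7, 69.9]
eef_rot: [[0.816, -0.578, 0.002], [-0.578, -0.816, -0.001], [0.002, -0.001, -1.0]]
ft_force: [-0.7, 0.4, 5.0]
width: 14.9
grip_force: 59.7
```

```bash
python3 st.py
```

```text
19.1 [ 558.34 -234.67   69.9 ] F [-0.66  0.36  5.02] M [0.003 0.071 0.034] yaw -35.294 j6 99.27 eff6 0.087 14.909688227699547 59.73479211330414
```

Emit:
{"name": "move_arm", "arguments": {
  "deltas": [
    {"x":0,"y":-3e-05,"z":0,"rx":0,"ry":0,"rz":-0.3,"gripper":0.006},
    {"x":0,"y":0,"z":0,"rx":0,"ry":0,"rz":-0.3,"gripper":0.006},
    {"x":0,"y":0,"z":0,"rx":0,"ry":0,"rz":-0.3,"gripper":0.006},
    {"x":0,"y":0,"z":0,"rx":0,"ry":0,"rz":-0.3,"gripper":0.006},
    {"x":0,"y":0,"z":0,"rx":0,"ry":0,"rz":0,"gripper":0.006}
  ]
}}

```text
time: 19.6
ee_pos: [558.3, -234.7, 69.9]
eef_rot: [[0.804, -0.595, 0.002], [-0.595, -0.804, -0.001], [0.002, -0.001, -1.0]]
ft_force: [-0.2, 0.4, 5.5]
width: 15.4
grip_force: 59.7
```

```bash
python3 st.py
```

```text
19.6 [ 558.32 -234.69   69.92] F [-0.18  0.42  5.55] M [0.049 0.055 0.057] yaw -36.497 j6 100.48 eff6 0.087 15.37073948462492 59.73514258861542
```

Emit:
{"name": "move_arm", "arguments": {
  "deltas": [
    {"x":0,"y":-3e-05,"z":0,"rx":0,"ry":0,"rz":-0.3,"gripper":0.006},
    {"x":0,"y":0,"z":0,"rx":0,"ry":0,"rz":-0.3,"gripper":0.006},
    {"x":0,"y":0,"z":0,"rx":0,"ry":0,"rz":-0.3,"gripper":0.006},
    {"x":0,"y":0,"z":0,"rx":0,"ry":0,"rz":-0.3,"gripper":0.006},
    {"x":0,"y":0,"z":0,"rx":0,"ry":0,"rz":0,"gripper":0.006}
  ]
}}

```text
time: 20.1
ee_pos: [558.4, -234.7, 70.0]
eef_rot: [[0.791, -0.611, 0.002], [-0.611, -0.791, -0.001], [0.002, -0.001, -1.0]]
ft_force: [-1.0, 0.4, 6.1]
width: 15.2
grip_force: 59.7
```

```bash
python3 st.py
```

```text
20.1 [ 558.36 -234.73   69.96] F [-1.01  0.41  6.06] M [ 0.057 -0.012  0.045] yaw -37.693 j6 101.67 eff6 0.093 15.206929149137615 59.741336703300476
```

Emit:
{"name": "move_arm", "arguments": {
  "deltas": [
    {"x":0,"y":-3e-05,"z":0,"rx":0,"ry":0,"rz":-0.3,"gripper":0.006},
    {"x":0,"y":0,"z":0,"rx":0,"ry":0,"rz":-0.3,"gripper":0.006},
    {"x":0,"y":0,"z":0,"rx":0,"ry":0,"rz":-0.3,"gripper":0.006},
    {"x":0,"y":0,"z":0,"rx":0,"ry":0,"rz":-0.3,"gripper":0.006},
    {"x":0,"y":0,"z":0,"rx":0,"ry":0,"rz":0,"gripper":0.006}
  ]
}}

```text
time: 20.6
ee_pos: [558.5, -234.6, 69.9]
eef_rot: [[0.779, -0.628, 0.002], [-0.628, -0.779, -0.001], [0.002, -0.001, -1.0]]
ft_force: [0.5, 0.9, 5.8]
width: 14.7
grip_force: 59.7
```

```bash
python3 st.py
```

```text
20.6 [ 558.48 -234.61   69.92] F [0.51 0.86 5.76] M [ 0.098 -0.094  0.206] yaw -38.867 j6 102.85 eff6 0.266 14.725625691504737 59.733595848083496
```

Torque is rising, so this is probably the stop. One small step more to confirm.

Emit:
{"name": "move_arm", "arguments": {
  "deltas": [
    {"x":0,"y":0,"z":0,"rx":0,"ry":0,"rz":-0.25,"gripper":0.006},
    {"x":0,"y":0,"z":0,"rx":0,"ry":0,"rz":-0.25,"gripper":0.006},
    {"x":0,"y":0,"z":0,"rx":0,"ry":0,"rz":0,"gripper":0.006},
    {"x":0,"y":0,"z":0,"rx":0,"ry":0,"rz":0,"gripper":0.006},
    {"x":0,"y":0,"z":0,"rx":0,"ry":0,"rz":0,"gripper":0.006}
  ]
}}

```text
time: 21.1
ee_pos: [558.5, -234.6, 69.9]
eef_rot: [[0.773, -0.634, 0.003], [-0.634, -0.773, -0.001], [0.002, -0.001, -1.0]]
ft_force: [-0.6, -0.5, 6.0]
width: 15.0
grip_force: 59.8
```

```bash
python3 st.py
```

```text
21.1 [ 558.51 -234.59   69.93] F [-0.61 -0.55  5.98] M [ 0.1   -0.027  0.432] yaw -39.336 j6 103.32 eff6 0.42 14.97414961890562 59.78392481803894
```

Stop confirmed: torque climbs to 0.43 N m at yaw -39°, about 55° or 0.96 rad from the slots, which is inside the 0.85 to 1.33 rad given. I'll relieve the load slightly before letting go.

Emit:
{"name": "move_arm", "arguments": {
  "deltas": [
    {"x":0,"y":0,"z":0,"rx":0,"ry":0,"rz":0.6,"gripper":0.006},
    {"x":0,"y":0,"z":0,"rx":0,"ry":0,"rz":0.6,"gripper":0.006},
    {"x":0,"y":0,"z":0,"rx":0,"ry":0,"rz":0.6,"gripper":0.006},
    {"x":0,"y":0,"z":0,"rx":0,"ry":0,"rz":0,"gripper":0.006},
    {"x":0,"y":0,"z":0,"rx":0,"ry":0,"rz":0,"gripper":0.006}
  ]
}}

```text
time: 21.6
ee_pos: [558.5, -234.6, 69.9]
eef_rot: [[0.792, -0.61, 0.003], [-0.61, -0.792, -0.001], [0.002, -0.001, -1.0]]
ft_force: [-0.3, 0.7, 5.0]
width: 15.3
grip_force: 59.7
```

```bash
python3 st.py
```

```text
21.6 [ 558.48 -234.61   69.95] F [-0.26  0.67  5.03] M [ 0.158 -0.07  -0.002] yaw -37.585 j6 101.56 eff6 -0.02 15.26279558333236 59.746259450912476
```

Emit:
{"name": "move_arm", "arguments": {
  "deltas": [
    {"x":0,"y":0,"z":0,"rx":0,"ry":0,"rz":0,"gripper":0.03},
    {"x":0,"y":0,"z":0,"rx":0,"ry":0,"rz":0,"gripper":0.06},
    {"x":0,"y":0,"z":0,"rx":0,"ry":0,"rz":0,"gripper":0.07},
    {"x":0,"y":0,"z":0,"rx":0,"ry":0,"rz":0,"gripper":0.07},
    {"x":0,"y":0,"z":0,"rx":0,"ry":0,"rz":0,"gripper":0.07}
  ]
}}

```text
time: 22.1
ee_pos: [557.3, -234.4, 68.4]
eef_rot: [[0.792, -0.61, -0.001], [-0.61, -0.792, 0.0], [-0.001, 0.0, -1.0]]
ft_force: [0.1, -0.7, 0.5]
width: 70.0
grip_force: 0.0
```

```bash
python3 st.py
```

```text
22.1 [ 557.29 -234.37   68.4 ] F [ 0.12 -0.72  0.51] M [ 0.021  0.007 -0.015] yaw -37.596 j6 101.56 eff6 0.0 69.95211762669406 0.0
```

Emit:
{"name": "move_arm", "arguments": {
  "deltas": [
    {"x":0,"y":0,"z":0.005,"rx":0,"ry":0,"rz":0,"gripper":0.07},
    {"x":0,"y":0,"z":0.02,"rx":0,"ry":0,"rz":0,"gripper":0.07},
    {"x":0,"y":0,"z":0.03,"rx":0,"ry":0,"rz":0,"gripper":0.07},
    {"x":0,"y":0,"z":0.04,"rx":0,"ry":0,"rz":0,"gripper":0.07},
    {"x":0,"y":0,"z":0.04,"rx":0,"ry":0,"rz":0,"gripper":0.07}
  ]
}}

```text
time: 22.6
ee_pos: [557.2, -234.3, 205.3]
eef_rot: [[0.792, -0.61, -0.001], [-0.61, -0.792, 0.0], [-0.001, 0.0, -1.0]]
ft_force: [0.6, -0.1, 0.6]
width: 70.0
grip_force: 0.0
```

Emit:
{"name": "move_arm", "arguments": {
  "deltas": [
    {"x":0,"y":0,"z":0.02,"rx":0,"ry":0,"rz":0,"gripper":0.07},
    {"x":0,"y":0,"z":0,"rx":0,"ry":0,"rz":0,"gripper":0.07},
    {"x":0,"y":0,"z":0,"rx":0,"ry":0,"rz":0,"gripper":0.07},
    {"x":0,"y":0,"z":0,"rx":0,"ry":0,"rz":0,"gripper":0.07},
    {"x":0,"y":0,"z":0,"rx":0,"ry":0,"rz":0,"gripper":0.07}
  ]
}}

```text
time: 23.1
ee_pos: [557.0, -234.2, 221.8]
eef_rot: [[0.792, -0.61, -0.003], [-0.61, -0.792, 0.002], [-0.004, 0.001, -1.0]]
ft_force: [0.1, -0.1, 0.0]
width: 70.2
grip_force: 0.0
```

```bash
python3 - <<'E'
from ins import *
s=ctrl.get_state();p,R=s['ee_pos'],s['eef_rot'];print(s['time'],p,s['width'])
W=ctrl.capture('wrist');S=ctrl.capture('scene');cv2.imwrite('pics/7w.png',W);cv2.imwrite('pics/7s.png',S)
for nm,cm,im in(('w',cam('wrist',p,R),W),('s',cam('scene'),S)):
    m=mask(im);c=proj(cm,[[557,-234,60]])[0]
    n,l,st,ce=cv2.connectedComponentsWithStats(m.astype(np.uint8))
    i=min([k for k in range(1,n) if st[k,4]>30],key=lambda k:np.hypot(*(ce[k]-c)));m=(l==i)
    for z0 in(23,28,35):
        # compare only the part above the socket top (rib+body)
        def rend(q):
            M=np.zeros((384*4,512*4),np.uint8)
            for P in parts(q[0],q[1],q[2]/20,z0)[:2]:
                P=P.copy();P[:,2]=np.maximum(P[:,2],42);cv2.fillConvexPoly(M,cv2.convexHull(((proj(cm,P)+.5)*4).astype(np.int32)),255)
            return cv2.resize(M,(512,384),interpolation=cv2.INTER_AREA)/255.
        r=minimize(lambda q:np.abs(rend(q)-m).sum()/m.sum(),[557,-234,np.radians(-38)*20],method='Nelder-Mead',options=dict(initial_simplex=np.array([[-3,-3,-2],[4,0,0],[0,4,0],[0,0,4]])+[557,-234,np.radians(-38)*20]))
        print(nm,z0,r.x[:2].round(1),np.degrees(r.x[2]/20).round(1),round(r.fun,3))
cm=cam('scene');u=proj(cm,[[555,-233,50]])[0].astype(int)
sc=cv2.resize(S[u[1]-48:u[1]+48,u[0]-48:u[0]+48],(384,384),interpolation=cv2.INTER_CUBIC)
cv2.imwrite('pics/7v.png',cv2.resize(np.hstack([W,sc]),None,fx=.85,fy=.85))
E
```

```text
23.1 [ 556.99957977 -234.20944086  221.78068516] 70.21127197127672
w 23 [ 557.  -234.6] -39.3 0.046
w 28 [ 557.5 -234.9] -37.7 0.038
w 35 [ 558.6 -235.6] -37.9 0.083
s 23 [ 557.9 -238.5] -38.4 0.161
s 28 [ 559.  -234.6] -43.4 0.081
s 35 [ 563.2 -227. ] -49.1 0.104
```

View pics/7v.png

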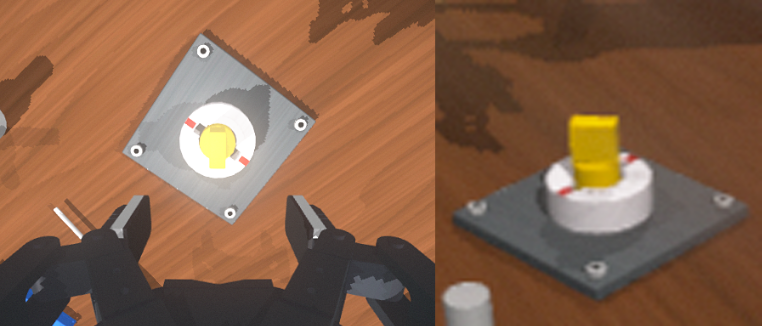

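Both pictures show the insert standing upright in the socket, its rib turned well away from the red slot marks, and the gripper clear. Both fits are best at an underside height of 28 mm, the locked height. Handing in.

```bash
python3 -c "
from workcell import ctrl
print(ctrl.close_job())"
```

```text
the job is handed in; nothing more can be done
None
```

The insert is locked in the bayonet socket: I felt the stop about 0.96 rad from the slots and let go. Both cameras put its underside at the 28 mm notch height, the gripper is clear, and the job was handed in at about 23 s.

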